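# Clamp the freshly painted seat by stroking a wing nut home

## Task

Tighten the loose blue three-winged nut on the paint stand: push its wings round clockwise (seen from above) with your fingertips, stroke after stroke, gently, until the nut is fully home and the steel strap is clamped down on the foot of the holder with the red model seat. The seat's paint is wet, so do not touch the seat or its holder, and leave the jars, the dish and the paper cup where they stand. Then draw the hand clear.

Things in the scene. Friction and masses are not known exactly. Their poses are not given: they have to be found in the camera images.
- stand: Grey plastic board fixed to the bench, 100 mm (its x) by 190 mm (its y) by 20 mm high, carrying an upright 8 mm steel stud. Origin on the stud's axis at bench height; z up. The board reaches from y = -83 to +107 mm. The stud's top is 84 mm above the bench. A 12 mm wide heel block, 6 mm high, stands on the board at y = -36 mm under the strap. The holder with the wet seat stands on the board at about y = +62 mm, so the side towards -y is the open side for strokes.
- strap: Flat steel clamp strap 24 mm (x) by 88 mm (y, from -42 to +46 mm) by 8 mm thick, lying across the stud under the wing nut; it cannot turn and only moves straight down as the nut is tightened (1.3 mm per rad), together with the nut. Origin on the stud's axis at its underside, axes as the stand's. At the start it hangs some 5 to 8 mm above the holder's foot; when home its underside is pressed on the foot's top, 26 mm above the bench. It carries the nut.
- wingnut (a joint): Turning angle of the blue wing nut in rad. It grows when the nut is turned clockwise seen from above (tightened). Starts between 0.7 and 2.8; firm stop at 7.0 (fully home). It turns stiffly, needing 1.5 to 2 N at 30 mm from the axis (slightly more in the last 0.3 rad, as the strap bites), stays where it is left, and cannot be lifted off.
- nut_top (a point): Point on the nut's axis at the top of its hub (24 mm diameter hub) and of its wings. The nut has three equal upright wings 120 degrees apart, from the hub out to 44 mm from the axis, 6 mm thick (a round 8 mm bead at the outer end), 20 mm high; the wings' upper edges are level with this point, and the strap's top is 24.5 mm below it. The stud sticks up through the middle.
- wing_a (a point): Mid-height point in the first wing, 30 mm from the nut's axis, 10 mm below the wing's upper edge.
- wing_b (a point): The same point of the second wing, 120 degrees counter-clockwise of the first (from above).
- wing_c (a point): The same point of the third wing, 240 degrees counter-clockwise of the first.
- seat: Loose holder with a wet red model car seat on top: round aluminium foot 64 mm in diameter and 6 mm thick (origin at the centre of its underside, standing on the board 20 mm above the bench), a stick 22 mm in diameter above it, and the seat, about 40 by 40 mm, from 50 to 90 mm above the origin, overhanging the stick towards the nut. Its total height over the bench is 110 mm. Not to be touched.
- jar_yellow: Small closed paint jar with a yellow cap, 36 mm in diameter, 48 mm high, bystander. Origin under its centre.
- jar_white: Small closed paint jar with a white cap, 36 mm in diameter, 48 mm high, bystander. Origin under its centre.
- dish: Small steel mixing dish, 76 mm wide, 35 mm high, bystander. Origin under its centre.
- cups: White paper cup, 84 mm wide at the rim, 85 mm high, bystander. Origin under its centre.
Not all that is in view belongs to the job. Of the things like the stand, leave any that is orange or purple; of the rest the larger one is meant.

How it is judged:
By the outcome, as a careful person would: the job done as asked, in the order asked, and still so for the second after the job is handed in, with the robot touching nothing.
It also fails if it takes over 51 s, if anything falls off the work surface, if the arm or the gripper's body presses on something with over 40 N, if the wrist force passes 120 N, or if a joint passes its speed limit or range.

## Robot

A 6-joint arm with a two-finger parallel gripper is mounted at the origin on the work surface. World frame = base frame: x ahead of the robot, y to its left, z up, the work surface at z = 0. Lengths are in m, angles in rad, forces in N, time in s.
With the tool pointing down it reaches from about 0.35 to 0.775 m from the base axis. Payload 5.5 kg.
Tool frame: the origin (TCP) lies on the centre line of the jaws, within the pads' length; the fingertips stand 17 mm ahead of it and the grasp point (between the pads) lies 2 mm behind it (robot.tip_reach is the distance from the TCP to the fingertips, in m); x points along the fingers, y is the direction in which the jaws open and shut, and the axes are right-handed (so a half turn about x gives the same grasp; the last joint's range is limited). The gripper opens to 85 mm and grips with 20 to 120 N. Pads are 22 mm wide; open, the fingers measure 114 mm over their backs; the gripper's body (76 mm by 85 mm) begins 54 mm behind the grasp point. The pads swing forward as they close: fully open they stand 13 mm farther back than shut.
Start: joints at [1.019, 0.313, 0.046, 1.304, 0, 1.431], TCP at [0.23, 0.527, 0.248] pointing down, gripper open.
Joint ranges: [-2.76, 2.76], [-0.86, 1.69], [-1.03, 1.26], [-2.2, 2.34], [-1.47, 1.5], [-3.14, 3.14]. Speed limits (rad/s): [2.57, 2.57, 3.14, 3.14, 3.14, 3.14].

## Interface

Orientations are given as a 3x3 rotation matrix whose columns are the frame's x, y, z axes.
In Python, from rig import robot, viewer, ticket gives the robot as it stands.
- The arm moves only by the tool arm_command, never from a script. Its argument "rows" is a list that holds one entry, the list of rows, each a list of 4 numbers: the shift along the world's x, y, z each as a share of 0.5 m, from -1 to 1, then the turn about the world's z as a share of pi rad, from -1 to 1. In form: [[[dx, dy, dz, yaw], ...]]. A call has 1 to 12 rows; each row is the pose to reach, as a shift and turn from the pose commanded when the call began, turning the shorter way round; what a row does not reach only later rows make up. A row lasts 1/8 s, in which the tool goes at most 62.5 mm and 10.7 degrees, less where a joint would pass 70% of its speed; a pose out of reach is approached as far as the arm can. A call with a number of a shift or a turn outside -1 to 1 is refused whole. A call with a gripper value outside its range is refused whole. "jaw" is the closure, from 0 (fully open) to 1 (shut), set as the call begins (left out, the last holds). The fingers move at their own pace and stop on an object; "squeeze" is the grip in N (left out, the last holds). Time passes only in rows, so rows that repeat a pose let the fingers close. It gives the time, the measured TCP pose, the force and the opening at its end, in the units of the state.
- robot.get_obs(): the state, without advancing time (a new reading comes with each control period).
- viewer.camera(name): name is "side" or "top"; returns a dict with "color" (400x640x3 uint8, blue, green, red), "depth" (400x640 float32, m along the optical axis (not along the pixel's ray), 0 where there is no reading), "camera_matrix" (3x3 intrinsics, pixels), "rvec" (rotation vector, rad) and "tvec" (3), from world to camera coordinates, as OpenCV has them. Camera axes: x right, y down, z forward; pixel columns grow to the right and rows downward; lengths in m; the calibration is good to about 2 mm. A picture is of the moment at which its call begins.
- ticket.close_job(): hands the job in, once; it reports no verdict.
The state is a dict: "time": time; "joint_positions": joint angles; "qvel": joint speeds; "tau": joint torques, N m; "eef_pos": TCP position; "tool_rot": TCP orientation; "force": force on the tool from outside, world axes, zero at the start; "wrist_torque": the same for the moment, N m; "gripper_width": opening from 0.0 (shut) to 1.0 (fully open).
Only numpy, scipy, OpenCV 4.12 (cv2) and the standard library are available. Lean on these libraries where they do the work, as an engineer would, in place of code of your own. Each camera call takes 0.05 s, during which the arm holds its last target.

## Working session

There is one attempt and no reset: what is moved stays moved. The work goes in short steps, Python scripts to look and compute and a tool call to move; the robot and the scene stay as the last step left them, time stands still between calls to the robot, and variables do not carry over. Pictures are saved under pics/ and viewed, and the job is handed in when it is done.

Besides the shell and the picture viewer there is one more tool, called after ">>>" as name(argument=value, ...) on one line, values as JSON. arm_command: Moves the arm, as the interface text tells. Shift numbers are shares of 0.5 m and turn numbers shares of pi rad, none past 1 either way. Its arguments: {"type":"object","properties":{"rows":{"type":"array"},"jaw":{"type":"number"},"squeeze":{"type":"number"}},"required":["rows"]}

```bash
ls; mkdir -p pics; cat > h.py <<'E'
import cv2,numpy as np
from rig import robot,viewer,ticket
def snap(n,f):
    c=viewer.camera(n); np.savez('last_%s.npz'%n,**c); cv2.imwrite('pics/'+f,c['color']); return c
def world(c,u=None,v=None):
    K=c['camera_matrix'];R=cv2.Rodrigues(c['rvec'])[0];t=np.array(c['tvec']).ravel()
    H,W=c['depth'].shape
    V,U=np.mgrid[:H,:W]; d=c['depth']
    P=np.stack([(U-K[0,2])/K[0,0]*d,(V-K[1,2])/K[1,1]*d,d],-1)
    P=(P-t)@R
    P[d==0]=np.nan
    return P
E
python3 - <<'E'
from h import *
o=robot.get_obs();print(o)
for n in('top','side'):
    c=snap(n,n+'0.png');print(n,c['camera_matrix'],c['rvec'],c['tvec'])
E
```

```text
pics
{'time': 0.0, 'joint_positions': array([1.01941588e+00, 3.13998619e-01, 4.49596449e-02, 1.30358330e+00,
       2.13056823e-06, 1.43120131e+00]), 'qvel': array([-0.00197895, -0.00043479, -0.00041217, -0.0009793 , -0.00099082,
       -0.00061497]), 'tau': array([ 2.73417005e-03, -4.80625248e+01,  2.98534387e+01,  1.92611315e-02,
       -1.44227506e-04, -9.44354696e-06]), 'eef_pos': array([0.22989197, 0.52651699, 0.24740194]), 'tool_rot': array([[-9.58360970e-04,  4.00245278e-01,  9.16407550e-01],
       [-1.55422784e-03,  9.16406268e-01, -4.00246344e-01],
       [-9.99998333e-01, -1.80788660e-03, -2.56175644e-04]]), 'force': array([-0.0572264 , -1.05868635,  0.2122428 ]), 'wrist_torque': array([-0.02245809,  0.01719681, -0.04067661]), 'gripper_width': 1.0008775601242774}
top [[518.60276454   0.         319.29062287]
 [  0.         518.60276454 198.79297299]
 [  0.           0.           1.        ]] [ 2.18664787 -2.1539689   0.14169886] [-0.03990527  0.5544479   1.31359508]
side [[439.92808252   0.         314.28759182]
 [  0.         439.92808252 203.18025632]
 [  0.           0.           1.        ]] [ 2.105324   -0.09098967  0.04932152] [-0.53168321  0.07027743  0.99151199]
```

View pics/top0.png

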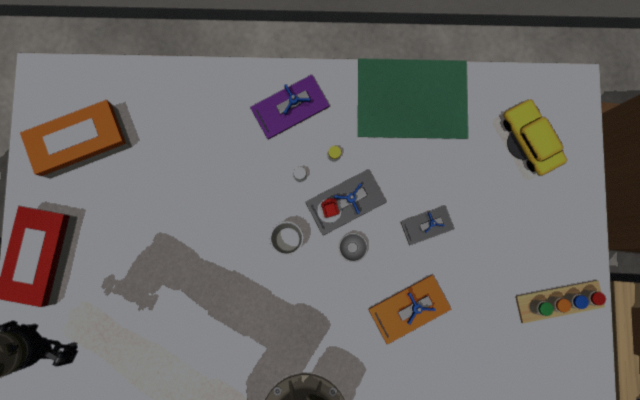

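View pics/side0.png

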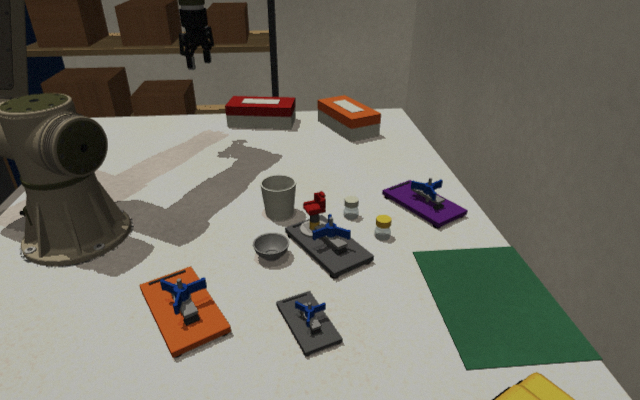

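The larger grey stand is at top-view (346,202), with the seat at (330,208). The white jar is at (300,173), yellow jar at (335,152), cup at (287,237) and dish at (353,246).

```bash
python3 - <<'E'
import numpy as np,cv2
from h import world
a=[]
for n,(x0,x1,y0,y1) in dict(top=(265,405,130,270),side=(240,400,170,290)).items():
    c=dict(np.load('last_%s.npz'%n)); P=world(c)
    im=c['color'][y0:y1,x0:x1]; cv2.imwrite('pics/%s_c.png'%n,cv2.resize(im,None,fx=4.2,fy=4.2,interpolation=cv2.INTER_CUBIC))
    hsv=cv2.cvtColor(c['color'],cv2.COLOR_BGR2HSV)
    m=np.zeros(hsv.shape[:2],bool); m[y0:y1,x0:x1]=1
    if n=='side': m[258:,:335]=0
    H,S,V=[hsv[...,i] for i in range(3)]
    blue=m&(H>100)&(H<130)&(S>120)&(V>40)
    grey=m&(P[...,2]>.012)&(P[...,2]<.026)
    for nm,q in(('blue',blue),('lvl20',grey)):
        pp=P[q];pp=pp[~np.isnan(pp[:,0])]
        print(n,nm,len(pp),pp.mean(0),np.percentile(pp,[2,50,98],axis=0).round(4).tolist())
    if n=='top':
        for nm,q in(('red',m&((H<8)|(H>172))&(S>150)),('yel',m&(H>20)&(H<35)&(S>120))):
            pp=P[q];pp=pp[~np.isnan(pp[:,0])]; print(nm,np.nanmean(pp,0),np.percentile(pp[:,2],[5,95]))
        g=np.uint8(grey); nl,l,st,ce=cv2.connectedComponentsWithStats(g)
        k=1+st[1:,4].argmax(); print(st[k]); pts=P[l==k][:,:2].astype(np.float32); r=cv2.minAreaRect(pts*1000);print(r)
        for (u,v) in((300,173),(335,152),(287,237),(353,246),(351,197)): print(u,v,P[v,u])
    np.save('blue_%s.npy'%n,P[blue])
E
```

```text
top blue 154 [ 0.55498975 -0.10939797  0.06324966] [[0.5191, -0.1341, 0.0474], [0.5565, -0.1151, 0.0644], [0.5884, -0.0707, 0.0704]]
top lvl20 2447 [ 0.5473704  -0.09417312  0.01936142] [[0.4116, -0.1941, 0.013], [0.5495, -0.1048, 0.0194], [0.732, 0.0988, 0.0254]]
red [ 0.52788791 -0.05706948  0.08701796] [0.07610938 0.10894257]
yel [ 0.67575288 -0.06864623  0.04723229] [0.0413163 0.0520077]
[ 306  169   81   66 1975]
((551.3157348632812, -101.12847137451172), (100.5437240600586, 190.23036193847656), 28.5439453125)
300 173 [0.6190478  0.01931609 0.04909051]
335 152 [ 0.6755297  -0.07022771  0.04950283]
287 237 [0.45592827 0.05130853 0.00420089]
353 246 [ 0.43494461 -0.12229267  0.0030522 ]
351 197 [ 0.55508479 -0.11004662  0.08157866]
side blue 311 [ 0.55742946 -0.12154363  0.0585339 ] [[0.5204, -0.136, 0.0451], [0.5575, -0.1228, 0.0602], [0.5924, -0.0751, 0.0667]]
side lvl20 2562 [ 0.55534635 -0.09109165  0.01937135] [[0.4126, -0.194, 0.0128], [0.5531, -0.1058, 0.0193], [0.7502, 0.108, 0.0256]]
```

```bash
ls pics
```

```text
side0.png
side_c.png
top0.png
top_c.png
```

View pics/top_c.png

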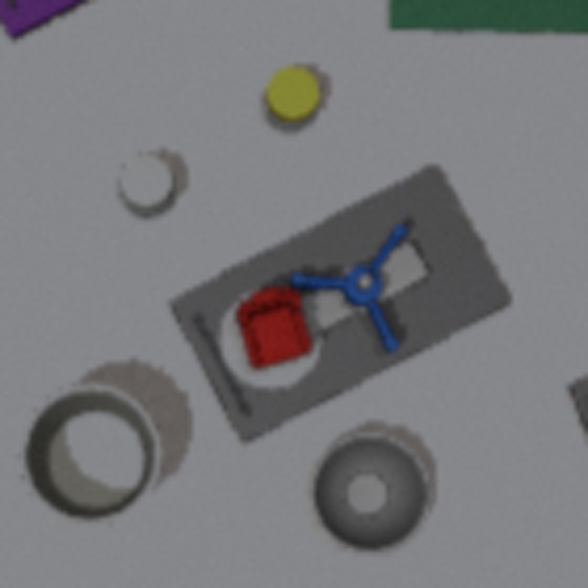

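View pics/side_c.png

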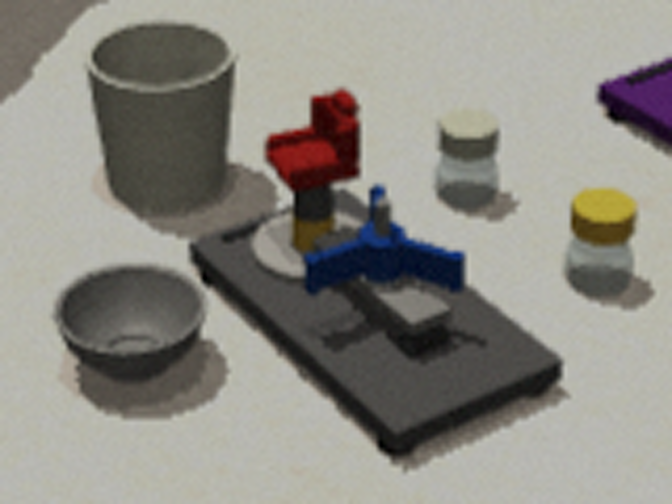

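```bash
python3 - <<'E'
import numpy as np
from scipy.optimize import minimize
# stand frame: rect centre at y=+12, x=0
c=np.array([.5513,-.1011]); th=np.deg2rad(28.54)
# rect w=100 along angle 28.5deg in (x,y); long axis along 118.5
for s in(1,-1):
    yax=s*np.array([-np.sin(th),np.cos(th)]); o=c-.012*yax
    seat=o+.062*yax; print('yax',yax,'stud',o,'seat',seat)
print('top',np.load('blue_top.npy')[:0])
for n in('top','side'):
    B=np.load('blue_%s.npy'%n);B=B[~np.isnan(B[:,0])]
    yax=np.array([-np.sin(th),np.cos(th)]); o=c-.012*yax
    d=B[:,:2]-o; r=np.hypot(*d.T); a=np.degrees(np.arctan2(d[:,1],d[:,0]))
    print(n,r.max())
    q=r>.02
    h,_=np.histogram(a[q]%360,bins=36,range=(0,360));print(h)
    # three-fold symmetric score
    ph=np.angle(np.exp(3j*np.radians(a[q])).sum())/3;print('wing angles',np.degrees(ph)%120)
    for k in range(36):
        s=q&(np.floor((a%360)/10)==k)
        if s.sum()>2: print(k*10,r[s].max().round(3),B[s,2].max().round(4),end=';')
    print(np.percentile(B[:,2],[50,90,98]))
E
```

```text
yax [-0.47777217  0.87848378] stud [ 0.55703327 -0.11164181] seat [ 0.52741139 -0.05717581]
yax [ 0.47777217 -0.87848378] stud [ 0.54556673 -0.09055819] seat [ 0.57518861 -0.14502419]
top []
top 0.04395953307835846
[ 0  0  0  0  0  0  0  0 16 15  0  0  0  0  0  0  0  0  0  1 25  0  0  0
  0  0  0  0  0  0  0  0 17  3  0  0]
wing angles 86.58908046180821
80 0.044 0.0692;90 0.041 0.0716;200 0.044 0.0696;320 0.043 0.0686;330 0.036 0.0658;[0.06442186 0.06853987 0.0703531 ]
side 0.0814229429356958
[ 0  0  0  0  0  0  0  0  7  1  1  1  1  2  0  0  0  0  0  1 32 36  0  0
  0  0  0  0  0  0  0  0 71  8  0  0]
wing angles 88.13322568942891
80 0.081 0.0673;200 0.043 0.0667;210 0.042 0.0671;320 0.044 0.0663;330 0.041 0.0658;[0.0602485  0.06549297 0.06666947]
```

Stud is at about (0.557, -0.112), stand y axis at 118.5°, and the wings at about 87°, 207° and 327° in world. Nut top is at about 66–67 mm. All of this fits the given sizes. I'll push with the shut fingers, staying on the open side.

>>> arm_command(rows=[[[0.2, -0.35, 0, 0.12], [0.4, -0.7, 0, 0.25], [0.4, -0.7, 0, 0.25], [0.4, -0.7, 0, 0.25], [0.4, -0.7, 0, 0.25], [0.4, -0.7, 0, 0.25], [0.4, -0.7, 0, 0.25], [0.4, -0.7, 0, 0.25]]], jaw=1, squeeze=30)

```text
time: 1.1
eef_pos: [0.4315, 0.1741, 0.2479]
tool_rot: [[-0.0, -0.359, 0.933], [-0.0, 0.933, 0.359], [-1.0, -0.0, -0.0]]
force: [-1.1, 1.4, -0.2]
gripper_width: -0.002
```

>>> arm_command(rows=[[[0.335, -0.577, -0.04, 0.2], [0.335, -0.577, -0.04, 0.2], [0.335, -0.577, -0.04, 0.2], [0.335, -0.577, -0.08, 0.2], [0.335, -0.577, -0.08, 0.2], [0.335, -0.577, -0.08, 0.2], [0.335, -0.577, -0.08, 0.2], [0.335, -0.577, -0.08, 0.2], [0.335, -0.577, -0.08, 0.2]]])

```text
time: 2.22
eef_pos: [0.5973, -0.1098, 0.2087]
tool_rot: [[-0.0, -0.844, 0.537], [0.0, 0.537, 0.844], [-1.0, 0.0, 0.0]]
force: [-0.2, -0.8, 0.8]
gripper_width: -0.001
```

```bash
python3 - <<'E'
from h import *
o=robot.get_obs();print(o['time'],o['joint_positions'].round(3),o['eef_pos'],o['tool_rot'].round(3).tolist(),o['force'],o['gripper_width'],robot.tip_reach)
for n in('top','side'):
    c=snap(n,n+'1.png')
c=dict(np.load('last_side.npz'));cv2.imwrite('pics/s1c.png',cv2.resize(c['color'][110:290,230:430],None,fx=3,fy=3))
E
```

```text
2.225 [-0.314  0.389  0.058  1.24   0.    -1.318] [ 0.59729447 -0.10976144  0.20872473] [[-0.0, -0.844, 0.537], [0.0, 0.537, 0.844], [-1.0, 0.0, 0.0]] [-0.21072112 -0.84192246  0.77480811] -0.0010137937970383034 0.017
```

View pics/s1c.png

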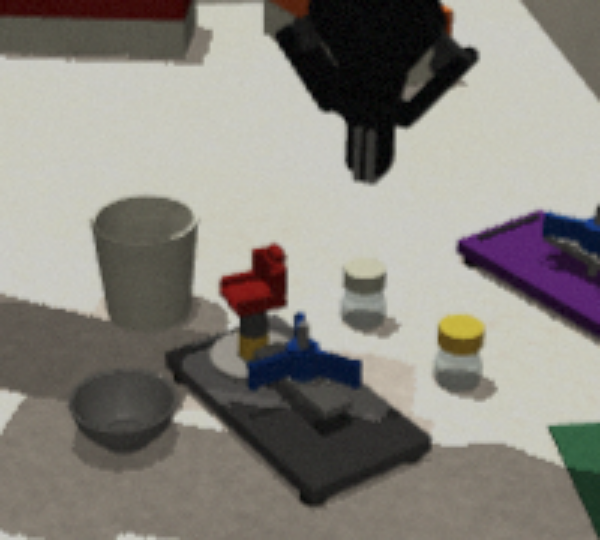

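View pics/top1.png

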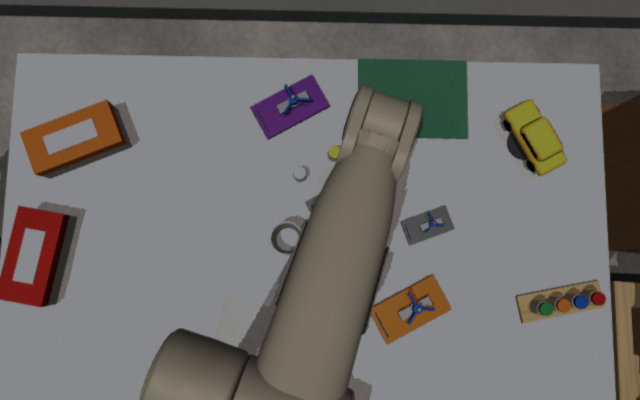

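The shut hand's knuckles stick out about 60 mm along tool y, low enough to reach the seat if they point at it. So I'll keep tool y tangential: the 22 mm pad faces push flat and the knuckles stay clear of the seat.

```bash
cat > plan.py <<'E'
import numpy as np
S=np.array([.557,-.1116])
def plan(ref,poses):
    # ref: x,y,z,yawdeg of tool y ; poses: (wing_world_deg, c, rho, z) 
    out=[]
    for w,c,rho,z in poses:
        a=np.radians(w); r=np.array([np.cos(a),np.sin(a)]);t=np.array([-r[1],r[0]])
        p=S+rho*r+c*t
        yaw=(w+90)
        dy=(yaw-ref[3]+180)%360-180
        if abs(dy)>180: pass
        out.append([round((p[0]-ref[0])/.5,3),round((p[1]-ref[1])/.5,3),round((z-ref[2])/.5,3),round(dy/180,3)])
    return out
def ref():
    from rig import robot
    o=robot.get_obs();R=o['tool_rot'];return [*o['eef_pos'],np.degrees(np.arctan2(R[1,1],R[0,1]))]
E
python3 - <<'E'
from plan import *
r=ref();print(r)
for c in(.0255,):print(plan(r,[(327,c,.032,.2087),(327,c,.032,.065)]))
E
```

```text
[np.float64(0.5974900689010877), np.float64(-0.11008997358420473), np.float64(0.20899644731067826), np.float64(147.51550148391175)]
[[np.float64(0.0), np.float64(0.005), np.float64(-0.001), np.float64(-0.503)], [np.float64(0.0), np.float64(0.005), np.float64(-0.288), np.float64(-0.503)]]
```

>>> arm_command(rows=[[[0, 0.005, 0, -0.503], [0, 0.005, 0, -0.503], [0, 0.005, 0, -0.503], [0, 0.005, 0, -0.503], [0, 0.005, -0.03, -0.503], [0, 0.005, -0.06, -0.503], [0, 0.005, -0.1, -0.503], [0, 0.005, -0.14, -0.503], [0, 0.005, -0.17, -0.503], [0, 0.005, -0.19, -0.503], [0, 0.005, -0.19, -0.503]]])

```text
time: 3.7
eef_pos: [0.5972, -0.1085, 0.113]
tool_rot: [[-0.001, 0.545, 0.838], [0.0, 0.838, -0.545], [-1.0, -0.0, -0.001]]
force: [-0.4, 1.4, -0.2]
gripper_width: 0.001
```

```bash
python3 - <<'E'
from h import *
from plan import *
o=robot.get_obs();print(o['time'],o['joint_positions'].round(3),o['force'],ref())
c=snap('side','side2.png');P=world(c)
cv2.imwrite('pics/s2c.png',cv2.resize(c['color'][110:290,230:430],None,fx=3,fy=3))
print(plan(ref(),[(327,.0255,.032,.065)]))
E
```

```text
3.7 [-0.312  0.445 -0.1    1.027  0.     0.264] [-0.44635767  1.40717299 -0.2081136 ] [np.float64(0.5972082522385525), np.float64(-0.10845104075723681), np.float64(0.11296793676474447), np.float64(56.97979251261543)]
[[np.float64(0.0), np.float64(0.002), np.float64(-0.097), np.float64(0.0)]]
```

View pics/s2c.png

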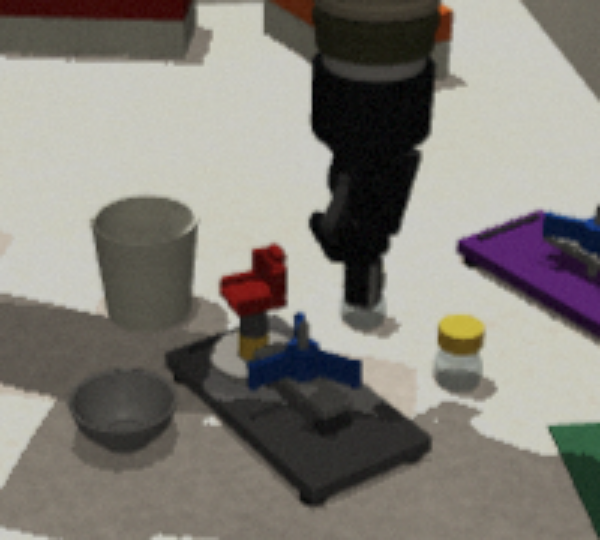

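The fingers hang behind the right-hand wing (crop pixel ~365,300), clear of the seat at (255,280). Descending now.

>>> arm_command(rows=[[[0, 0.002, -0.03, 0], [0, 0.002, -0.06, 0], [0, 0.002, -0.08, 0], [0, 0.002, -0.096, 0], [0, 0.002, -0.096, 0]]])

```text
time: 4.38
eef_pos: [0.5971, -0.1079, 0.0644]
tool_rot: [[-0.001, 0.547, 0.837], [0.001, 0.837, -0.547], [-1.0, -0.0, -0.002]]
force: [-0.3, 0.7, 0.1]
gripper_width: 0.002
```

```bash
python3 - <<'E'
from h import *
from plan import *
o=robot.get_obs();print(o['time'],o['force'],ref())
c=snap('side','side3.png');P=world(c)
cv2.imwrite('pics/s3c.png',cv2.resize(c['color'][160:280,260:400],None,fx=5,fy=5))
r=ref()
print([[float(v) for v in x] for x in plan(r,[(327-d,cc,.032,.065) for d,cc in((0,.022),(0,.0175),(4,.0175),(8,.0175),(12,.0175),(16,.0175),(20,.0175),(24,.0175))])])
E
```

```text
4.375 [-0.30281866  0.7281938   0.07837815] [np.float64(0.5971174357570778), np.float64(-0.10790104829599065), np.float64(0.06437792460651844), np.float64(56.86317240422774)]
[[-0.003, -0.005, 0.0, 0.001], [-0.008, -0.013, 0.0, 0.001], [-0.009, -0.018, 0.0, -0.021], [-0.01, -0.023, 0.0, -0.044], [-0.011, -0.028, 0.0, -0.066], [-0.013, -0.032, 0.0, -0.088], [-0.015, -0.037, 0.0, -0.11], [-0.017, -0.042, 0.0, -0.133]]
```

View pics/s3c.png

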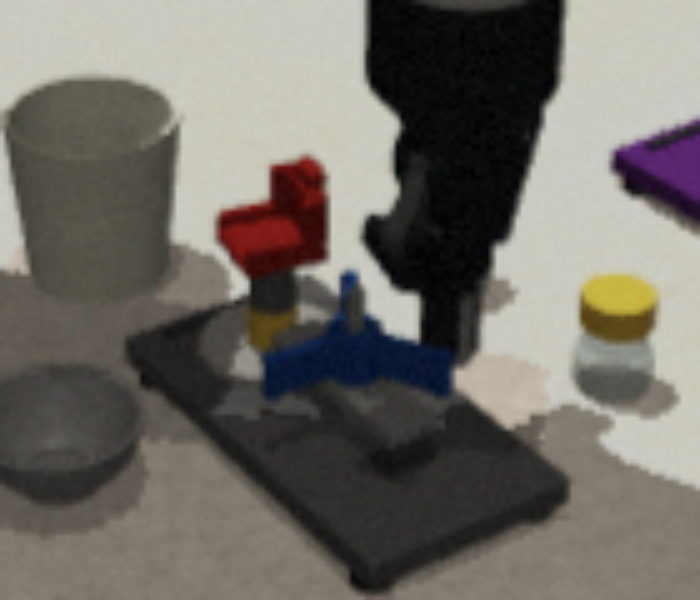

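>>> arm_command(rows=[[[-0.003, -0.005, 0, 0], [-0.008, -0.013, 0, 0], [-0.009, -0.018, 0, -0.021], [-0.01, -0.023, 0, -0.044], [-0.011, -0.028, 0, -0.066], [-0.013, -0.032, 0, -0.088], [-0.015, -0.037, 0, -0.11], [-0.017, -0.042, 0, -0.133]]])

```text
time: 5.42
eef_pos: [0.5893, -0.1292, 0.0657]
tool_rot: [[0.001, 0.841, 0.542], [0.0, 0.542, -0.841], [-1.0, 0.001, 0.0]]
force: [-0.8, 1.1, 0.0]
gripper_width: 0.001
```

```bash
python3 - <<'E'
from h import *
from plan import *
o=robot.get_obs();print(o['time'],o['force'],ref())
c=snap('side','side4.png');P=world(c)
cv2.imwrite('pics/s4c.png',cv2.resize(c['color'][160:280,260:400],None,fx=5,fy=5))
r=ref()
print([[float(v) for v in x] for x in plan(r,[(303-d,.0175,.032,.065) for d in range(0,50,4)])])
E
```

```text
5.425 [-0.80393977  1.14417586  0.01818075] [np.float64(0.5892998692372667), np.float64(-0.12920528723794394), np.float64(0.06566297918107106), np.float64(32.78636067624318)]
[[-0.0, 0.001, -0.001, 0.002], [-0.003, -0.003, -0.001, -0.02], [-0.006, -0.007, -0.001, -0.043], [-0.009, -0.011, -0.001, -0.065], [-0.012, -0.015, -0.001, -0.087], [-0.016, -0.019, -0.001, -0.109], [-0.02, -0.022, -0.001, -0.131], [-0.024, -0.025, -0.001, -0.154], [-0.028, -0.028, -0.001, -0.176], [-0.033, -0.03, -0.001, -0.198], [-0.037, -0.032, -0.001, -0.22], [-0.042, -0.034, -0.001, -0.243], [-0.047, -0.035, -0.001, -0.265]]
```

View pics/s4c.png

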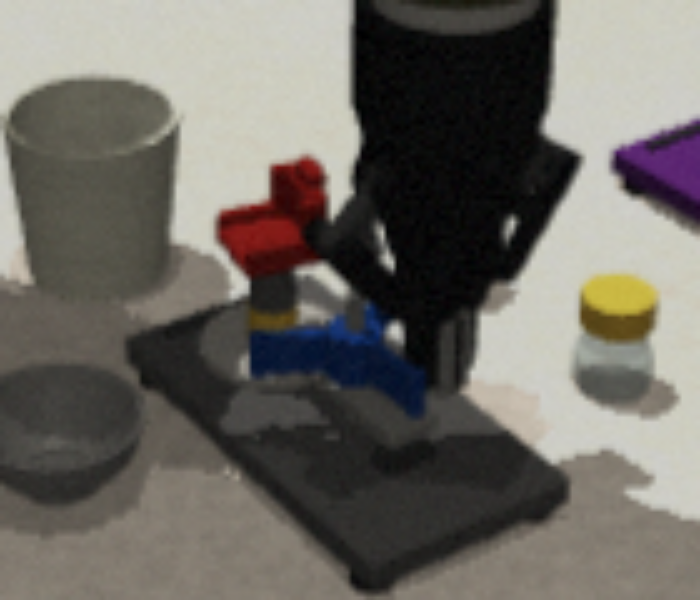

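The nut turned with the finger, and the knuckle only overlaps the seat in projection (about 60 mm away). Continuing the stroke.

>>> arm_command(rows=[[[-0.003, -0.003, -0.001, -0.02], [-0.006, -0.007, -0.001, -0.043], [-0.009, -0.011, -0.001, -0.065], [-0.012, -0.015, -0.001, -0.087], [-0.016, -0.019, -0.001, -0.109], [-0.02, -0.022, -0.001, -0.131], [-0.024, -0.025, -0.001, -0.154], [-0.028, -0.028, -0.001, -0.176], [-0.033, -0.03, -0.001, -0.198], [-0.037, -0.032, -0.001, -0.22], [-0.042, -0.034, -0.001, -0.243], [-0.047, -0.035, -0.001, -0.265]]])

```text
time: 6.98
eef_pos: [0.566, -0.147, 0.0652]
tool_rot: [[0.001, 0.967, -0.256], [-0.001, -0.256, -0.967], [-1.0, 0.001, 0.0]]
force: [0.4, -1.3, -0.8]
gripper_width: 0.001
```

```bash
python3 - <<'E'
from h import *
from plan import *
o=robot.get_obs();print(o['time'],o['force'],ref())
r=ref()
print([[float(v) for v in x] for x in plan(r,[(255-d,.0175,.032,.065) for d in range(4,24,4)])])
E
```

```text
6.975 [ 0.35223552 -1.26393879 -0.80177478] [np.float64(0.566025116119855), np.float64(-0.14704380515394558), np.float64(0.06522144063670988), np.float64(-14.857301969543101)]
[[-0.006, -0.001, -0.0, -0.023], [-0.011, -0.002, -0.0, -0.045], [-0.016, -0.002, -0.0, -0.067], [-0.021, -0.002, -0.0, -0.09], [-0.026, -0.002, -0.0, -0.112]]
```

>>> arm_command(rows=[[[-0.006, -0.001, 0, -0.023], [-0.011, -0.002, 0, -0.045], [-0.016, -0.002, 0, -0.067], [-0.021, -0.002, 0, -0.09], [-0.026, -0.002, 0, -0.112], [-0.026, -0.002, 0, -0.112]]])

```text
time: 7.72
eef_pos: [0.5528, -0.1479, 0.0652]
tool_rot: [[0.001, 0.821, -0.572], [-0.0, -0.572, -0.821], [-1.0, 0.001, -0.0]]
force: [0.1, -0.3, -0.4]
gripper_width: 0.004
```

```bash
python3 - <<'E'
from h import *
from plan import *
o=robot.get_obs();print(o['time'],o['force'],ref())
for n in('side','top'):
    c=snap(n,n+'5.png')
    if n=='side':cv2.imwrite('pics/s5c.png',cv2.resize(c['color'][160:280,260:400],None,fx=5,fy=5))
r=ref()
L=[(235,.025,.034,.065),(235,.025,.034,.1),(235,.025,.034,.14)]+[(355,.027,.034,.14),(355,.027,.034,.09),(355,.027,.034,.065)]
print([[float(v) for v in x] for x in plan(r,L)])
E
```

```text
7.725 [ 0.10995989 -0.34226947 -0.407387  ] [np.float64(0.5528024200278387), np.float64(-0.14788659306273547), np.float64(0.06520453799242955), np.float64(-34.864961236953754)]
[[0.01, -0.012, -0.0, -0.001], [0.01, -0.012, 0.07, -0.001], [0.01, -0.012, 0.15, -0.001], [0.081, 0.12, 0.15, 0.666], [0.081, 0.12, 0.05, 0.666], [0.081, 0.12, -0.0, 0.666]]
```

View pics/s5c.png

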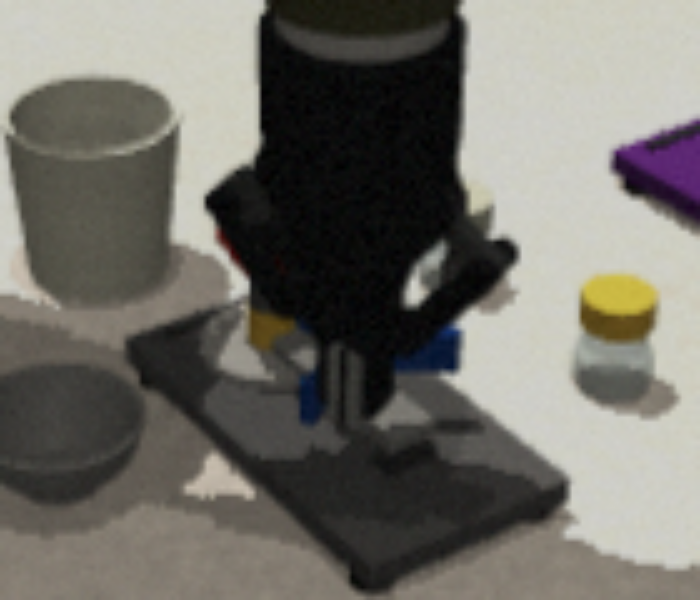

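>>> arm_command(rows=[[[0.01, -0.012, 0, 0], [0.01, -0.012, 0, 0], [0.01, -0.012, 0.08, 0], [0.01, -0.012, 0.17, 0], [0.02, 0.01, 0.22, 0.06], [0.03, 0.03, 0.22, 0.12], [0.05, 0.06, 0.22, 0.24], [0.07, 0.08, 0.22, 0.36], [0.081, 0.12, 0.22, 0.48], [0.081, 0.12, 0.22, 0.6], [0.081, 0.12, 0.22, 0.666], [0.081, 0.12, 0.22, 0.666]]])

```text
time: 9.32
eef_pos: [0.5931, -0.0874, 0.1746]
tool_rot: [[-0.0, 0.624, 0.782], [0.0, 0.782, -0.624], [-1.0, -0.0, -0.0]]
force: [0.0, 0.7, 0.3]
gripper_width: 0.001
```

```bash
cat > look.py <<'E'
from h import *
from plan import *
import sys
def look(tag):
    o=robot.get_obs();print(o['time'],o['force'].round(2),np.round(ref(),4),o['joint_positions'].round(2))
    c=snap('side','side%s.png'%tag);P=world(c)
    cv2.imwrite('pics/s%sc.png'%tag,cv2.resize(c['color'][160:280,260:400],None,fx=5,fy=5))
    hsv=cv2.cvtColor(c['color'],cv2.COLOR_BGR2HSV);H,Sa,V=[hsv[...,i] for i in range(3)]
    b=(H>100)&(H<130)&(Sa>120)&(V>40)&(np.hypot(P[...,0]-S[0],P[...,1]-S[1])<.05)&(P[...,2]>.03)
    B=P[b]; d=B[:,:2]-S; r=np.hypot(*d.T);a=np.degrees(np.arctan2(d[:,1],d[:,0]))%360;q=r>.02
    for k in range(36):
        s=q&(np.floor(a/10)==k)
        if s.sum()>2:print(k*10,s.sum(),a[s].mean().round(1),r[s].max().round(3),np.percentile(B[s,2],[5,95]).round(4))
    print('mod120',np.degrees(np.angle(np.exp(3j*np.radians(a[q])).sum())/3)%120,'ztop',np.percentile(B[:,2],[90,97]))
    r=cv2.Rodrigues(c['rvec'])[0]
E
python3 - <<'E'
from look import *
look('6')
print([[float(v) for v in x] for x in plan(ref(),[(355,.027,.034,.065)])])
E
```

```text
9.325 [0.04 0.67 0.26] [ 0.5931 -0.0874  0.1746 51.3985] [-0.28  0.39 -0.03  1.16  0.    0.39]
110 42 117.0 0.042 [0.0476 0.0635]
120 6 121.7 0.027 [0.0508 0.0631]
230 30 236.3 0.043 [0.046  0.0644]
240 34 242.0 0.044 [0.0477 0.0636]
340 9 349.1 0.041 [0.0494 0.063 ]
350 78 354.1 0.043 [0.0474 0.0634]
mod120 116.41875686851186 ztop [0.06341607 0.06411495]
[[0.0, -0.0, -0.219, 0.185]]
```

View pics/s6c.png

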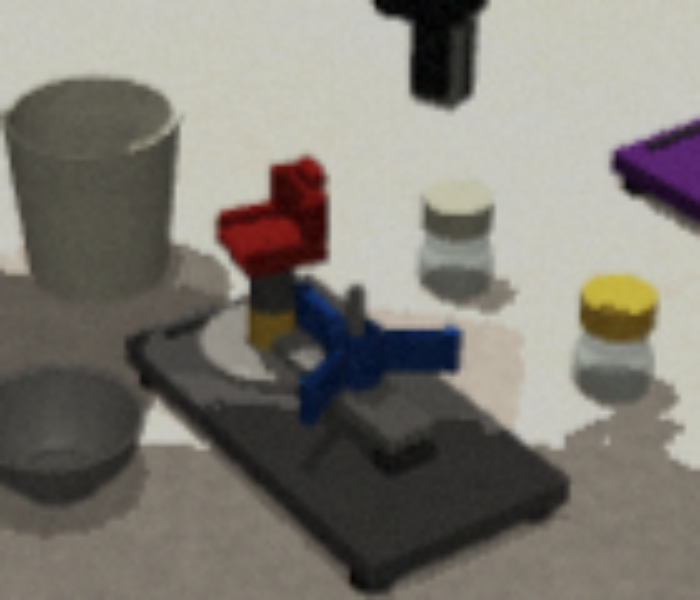

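>>> arm_command(rows=[[[0, 0, 0, 0.06], [0, 0, 0, 0.12], [0, 0, 0, 0.185], [0, 0, -0.04, 0.185], [0, 0, -0.09, 0.185], [0, 0, -0.13, 0.185], [0, 0, -0.17, 0.185], [0, 0, -0.2, 0.185], [0, 0, -0.219, 0.185], [0, 0, -0.219, 0.185]]])

```text
time: 10.62
eef_pos: [0.5928, -0.0874, 0.0647]
tool_rot: [[-0.001, 0.1, 0.995], [0.0, 0.995, -0.1], [-1.0, 0.0, -0.001]]
force: [-0.6, -0.3, 0.8]
gripper_width: 0.002
```

```bash
python3 - <<'E'
from look import *
look('7')
print([[float(v) for v in x] for x in plan(ref(),[(355,.022,.033,.065),(355,.0175,.032,.065)]+[(355-d,.0175,.032,.065) for d in range(4,44,4)])])
E
```

```text
10.625 [-0.64 -0.33  0.77] [ 5.92800e-01 -8.74000e-02  6.47000e-02  8.42823e+01] [-0.28  0.47 -0.18  0.91  0.   -0.18]
0 7 1.5 0.041 [0.0502 0.0633]
110 37 116.9 0.043 [0.0472 0.0637]
120 6 121.1 0.036 [0.0573 0.0617]
230 34 236.5 0.043 [0.0469 0.0634]
240 31 242.4 0.043 [0.0472 0.0624]
340 11 348.7 0.041 [0.0508 0.0634]
350 71 354.1 0.041 [0.0469 0.0631]
mod120 116.61444016412042 ztop [0.06337757 0.06412581]
[[-0.003, -0.01, -0.001, 0.004], [-0.006, -0.019, -0.001, 0.004], [-0.004, -0.023, -0.001, -0.018], [-0.002, -0.028, -0.001, -0.04], [-0.001, -0.033, -0.001, -0.063], [-0.0, -0.038, -0.001, -0.085], [0.0, -0.043, -0.001, -0.107], [0.0, -0.048, -0.001, -0.129], [0.0, -0.054, -0.001, -0.152], [-0.0, -0.059, -0.001, -0.174], [-0.001, -0.064, -0.001, -0.196], [-0.003, -0.069, -0.001, -0.218]]
```

View pics/s7c.png

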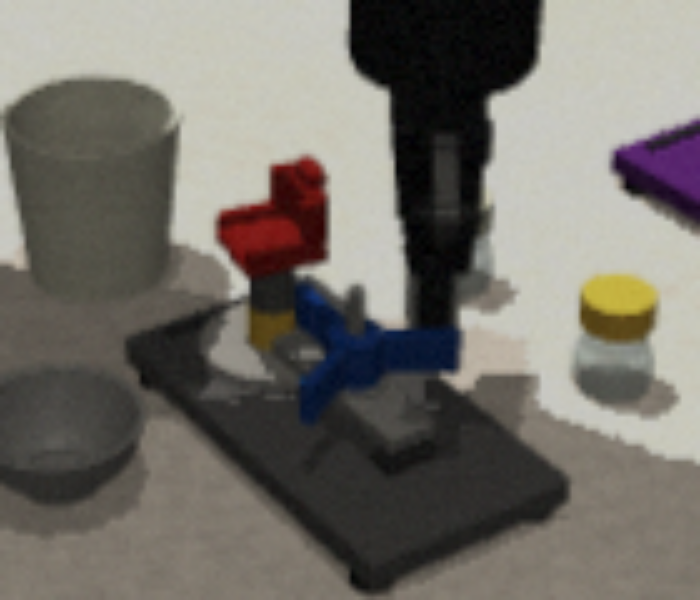

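>>> arm_command(rows=[[[-0.003, -0.01, -0.001, 0.004], [-0.006, -0.019, -0.002, 0.004], [-0.004, -0.023, -0.002, -0.018], [-0.002, -0.028, -0.003, -0.04], [-0.001, -0.033, -0.003, -0.063], [0, -0.038, -0.003, -0.085], [0, -0.043, -0.003, -0.107], [0, -0.048, -0.003, -0.129], [0, -0.054, -0.003, -0.152], [0, -0.059, -0.003, -0.174], [-0.001, -0.064, -0.003, -0.196], [-0.003, -0.069, -0.003, -0.218]]])

```text
time: 12.18
eef_pos: [0.5917, -0.1222, 0.0641]
tool_rot: [[0.001, 0.708, 0.706], [0.001, 0.706, -0.708], [-1.0, 0.001, 0.0]]
force: [-0.7, 0.9, -0.6]
gripper_width: -0.002
```

```bash
python3 - <<'E'
from look import *
print(robot.get_obs()['force'],ref())
print([[float(v) for v in x] for x in plan(ref(),[(315-d,.0175,.032,.063) for d in range(4,52,4)])])
E
```

```text
[-0.69360681  0.8588927  -0.64886684] [np.float64(0.5916926664642167), np.float64(-0.12219043755187754), np.float64(0.06410700095483714), np.float64(44.931769785545775)]
[[-0.001, -0.004, -0.002, -0.022], [-0.003, -0.009, -0.002, -0.044], [-0.005, -0.013, -0.002, -0.066], [-0.008, -0.018, -0.002, -0.089], [-0.011, -0.022, -0.002, -0.111], [-0.014, -0.026, -0.002, -0.133], [-0.017, -0.03, -0.002, -0.155], [-0.021, -0.033, -0.002, -0.177], [-0.025, -0.037, -0.002, -0.2], [-0.029, -0.04, -0.002, -0.222], [-0.033, -0.042, -0.002, -0.244], [-0.038, -0.045, -0.002, -0.266]]
```

>>> arm_command(rows=[[[-0.001, -0.004, 0, -0.022], [-0.003, -0.009, 0, -0.044], [-0.005, -0.013, 0, -0.066], [-0.008, -0.018, -0.001, -0.089], [-0.011, -0.022, -0.001, -0.111], [-0.014, -0.026, -0.001, -0.133], [-0.017, -0.03, -0.001, -0.155], [-0.021, -0.033, -0.001, -0.177], [-0.025, -0.037, -0.001, -0.2], [-0.029, -0.04, -0.001, -0.222], [-0.033, -0.042, -0.001, -0.244], [-0.038, -0.045, -0.001, -0.266]]])

```text
time: 13.68
eef_pos: [0.5731, -0.145, 0.0638]
tool_rot: [[0.002, 0.999, -0.052], [-0.0, -0.052, -0.999], [-1.0, 0.002, 0.0]]
force: [0.9, 1.1, -0.6]
gripper_width: -0.0
```

```bash
python3 - <<'E'
from look import *
print(robot.get_obs()['force'],ref())
print([[float(v) for v in x] for x in plan(ref(),[(267-d,.0175,.032,.063) for d in range(4,36,4)]+[(233,.0175,.032,.063)])])
E
```

```text
[ 0.92545772  1.14144405 -0.5511771 ] [np.float64(0.5731000118271121), np.float64(-0.14501575902087915), np.float64(0.06380533895292399), np.float64(-2.9617868415077644)]
[[-0.005, -0.001, -0.002, -0.022], [-0.01, -0.003, -0.002, -0.045], [-0.015, -0.004, -0.002, -0.067], [-0.02, -0.005, -0.002, -0.089], [-0.025, -0.006, -0.002, -0.111], [-0.03, -0.006, -0.002, -0.134], [-0.035, -0.006, -0.002, -0.156], [-0.04, -0.006, -0.002, -0.178], [-0.043, -0.005, -0.002, -0.189]]
```

>>> arm_command(rows=[[[-0.005, -0.001, 0, -0.022], [-0.01, -0.003, 0, -0.045], [-0.015, -0.004, -0.001, -0.067], [-0.02, -0.005, -0.001, -0.089], [-0.025, -0.006, -0.001, -0.111], [-0.03, -0.006, -0.001, -0.134], [-0.035, -0.006, -0.001, -0.156], [-0.04, -0.006, -0.001, -0.178], [-0.043, -0.006, -0.001, -0.189], [-0.043, -0.006, -0.001, -0.189], [-0.032, -0.016, -0.001, -0.189], [-0.032, -0.016, -0.001, -0.189]]])

```text
time: 15.18
eef_pos: [0.5573, -0.153, 0.0629]
tool_rot: [[0.001, 0.8, -0.599], [-0.0, -0.599, -0.8], [-1.0, 0.001, -0.0]]
force: [0.4, -1.3, -0.8]
gripper_width: -0.001
```

```bash
python3 - <<'E'
from look import *
print(robot.get_obs()['force'],ref())
print([[float(v) for v in x] for x in plan(ref(),[(233,.025,.032,.175),(353,.027,.034,.175),(353,.027,.034,.062)])])
E
```

```text
[ 0.41121949 -1.29020349 -0.7850165 ] [np.float64(0.5572834674036443), np.float64(-0.1530246659855765), np.float64(0.06288913809018686), np.float64(-36.82420530298704)]
[[0.001, 0.002, 0.224, -0.001], [0.074, 0.128, 0.224, 0.666], [0.074, 0.128, -0.002, 0.666]]
```

>>> arm_command(rows=[[[0.001, 0.002, 0.08, 0], [0.001, 0.002, 0.17, 0], [0.02, 0.02, 0.22, 0.06], [0.03, 0.04, 0.22, 0.12], [0.045, 0.065, 0.22, 0.24], [0.06, 0.09, 0.22, 0.36], [0.074, 0.128, 0.22, 0.48], [0.074, 0.128, 0.22, 0.6], [0.074, 0.128, 0.22, 0.666], [0.074, 0.128, 0.22, 0.666], [0.074, 0.128, 0.22, 0.666], [0.074, 0.128, 0.22, 0.666]]])

```text
time: 16.68
eef_pos: [0.5936, -0.0884, 0.1726]
tool_rot: [[-0.001, 0.326, 0.945], [0.0, 0.945, -0.326], [-1.0, 0.0, -0.001]]
force: [-0.0, -0.2, 0.4]
gripper_width: 0.007
```

```bash
python3 - <<'E'
from look import *
look('8')
print([[float(v) for v in x] for x in plan(ref(),[(354,.027,.034,.062)])])
E
```

```text
16.675 [-0.01 -0.16  0.42] [ 0.5936 -0.0884  0.1726 70.9744] [-0.28  0.39 -0.03  1.15  0.    0.05]
100 5 108.3 0.043 [0.0584 0.0611]
110 44 115.8 0.041 [0.0442 0.0609]
230 45 236.0 0.043 [0.0431 0.061 ]
240 12 241.7 0.042 [0.0474 0.0603]
340 26 348.5 0.041 [0.0463 0.0598]
350 65 353.3 0.043 [0.0442 0.0611]
mod120 114.21405752072747 ztop [0.06079522 0.06129328]
[[0.0, 0.0, -0.221, 0.071]]
```

View pics/s8c.png

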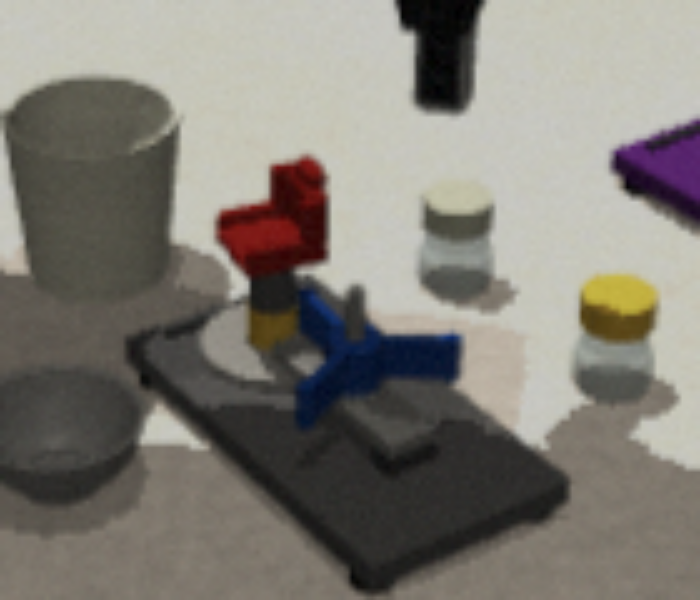

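>>> arm_command(rows=[[[0, 0, 0, 0.071], [0, 0, 0, 0.071], [0, 0, -0.04, 0.071], [0, 0, -0.09, 0.071], [0, 0, -0.13, 0.071], [0, 0, -0.17, 0.071], [0, 0, -0.2, 0.071], [0, 0, -0.221, 0.071], [0, 0, -0.221, 0.071]]])

```text
time: 17.85
eef_pos: [0.5932, -0.0884, 0.0616]
tool_rot: [[-0.001, 0.116, 0.993], [0.001, 0.993, -0.116], [-1.0, 0.0, -0.001]]
force: [-0.3, -0.7, -0.3]
gripper_width: -0.002
```

```bash
python3 - <<'E'
from look import *
look('9')
print([[float(v) for v in x] for x in plan(ref(),[(354,.022,.033,.062),(354,.0175,.032,.062)]+[(354-d,.0175,.032,.062) for d in range(4,44,4)])])
E
```

```text
17.85 [-0.33 -0.71 -0.35] [ 5.93200e-01 -8.84000e-02  6.16000e-02  8.33348e+01] [-0.28  0.48 -0.19  0.91  0.   -0.17]
100 6 107.9 0.039 [0.0586 0.0603]
110 42 115.7 0.042 [0.0433 0.0613]
220 5 229.5 0.04 [0.0439 0.0601]
230 44 236.3 0.044 [0.0447 0.0606]
240 15 241.3 0.041 [0.045  0.0586]
340 23 348.1 0.041 [0.0464 0.061 ]
350 70 353.4 0.041 [0.043  0.0611]
mod120 114.27690377057343 ztop [0.06062668 0.06138556]
[[-0.003, -0.009, -0.001, 0.004], [-0.006, -0.018, -0.001, 0.004], [-0.004, -0.023, -0.001, -0.019], [-0.003, -0.028, -0.001, -0.041], [-0.002, -0.033, -0.001, -0.063], [-0.001, -0.038, -0.001, -0.085], [-0.001, -0.043, -0.001, -0.107], [-0.0, -0.048, -0.001, -0.13], [-0.001, -0.053, -0.001, -0.152], [-0.001, -0.058, -0.001, -0.174], [-0.002, -0.063, -0.001, -0.196], [-0.004, -0.068, -0.001, -0.219]]
```

View pics/s9c.png

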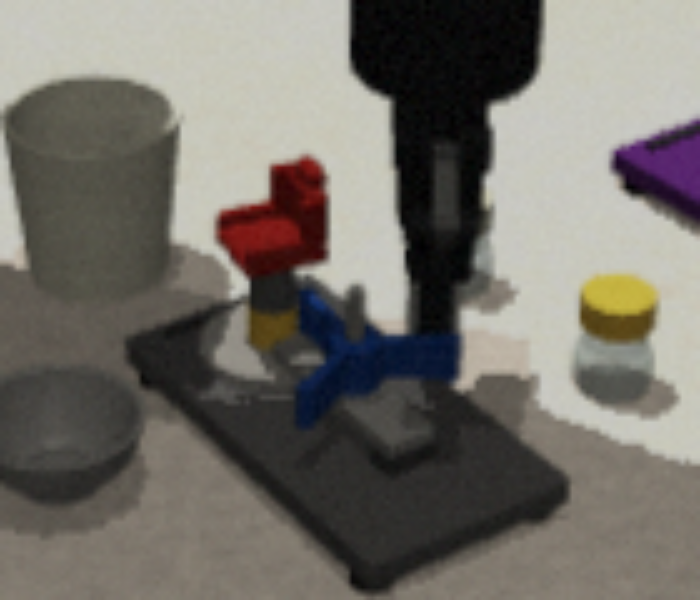

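>>> arm_command(rows=[[[-0.003, -0.009, -0.001, 0.004], [-0.006, -0.018, -0.001, 0.004], [-0.004, -0.023, -0.001, -0.019], [-0.003, -0.028, -0.001, -0.041], [-0.002, -0.033, -0.001, -0.063], [-0.001, -0.038, -0.001, -0.085], [-0.001, -0.043, -0.001, -0.107], [0, -0.048, -0.001, -0.13], [-0.001, -0.053, -0.001, -0.152], [-0.001, -0.058, -0.001, -0.174], [-0.002, -0.063, -0.001, -0.196], [-0.004, -0.068, -0.001, -0.219]]])

```text
time: 19.4
eef_pos: [0.5918, -0.1227, 0.0622]
tool_rot: [[0.001, 0.722, 0.692], [0.0, 0.692, -0.722], [-1.0, 0.001, 0.0]]
force: [0.4, 1.7, 0.2]
gripper_width: -0.004
```

```bash
python3 - <<'E'
from look import *
print(robot.get_obs()['force'],ref())
print([[float(v) for v in x] for x in plan(ref(),[(314-d,.0175,.032,.061) for d in range(4,36,4)])])
E
```

```text
[0.37129775 1.70482277 0.22489509] [np.float64(0.5917716646303184), np.float64(-0.12269494182611625), np.float64(0.06216700585089924), np.float64(43.81640523185879)]
[[-0.002, -0.004, -0.002, -0.021], [-0.004, -0.009, -0.002, -0.043], [-0.006, -0.014, -0.002, -0.066], [-0.009, -0.018, -0.002, -0.088], [-0.012, -0.022, -0.002, -0.11], [-0.015, -0.026, -0.002, -0.132], [-0.018, -0.03, -0.002, -0.155], [-0.022, -0.033, -0.002, -0.177]]
```

>>> arm_command(rows=[[[-0.002, -0.004, -0.001, -0.021], [-0.004, -0.009, -0.002, -0.043], [-0.006, -0.014, -0.002, -0.066], [-0.009, -0.018, -0.002, -0.088], [-0.012, -0.022, -0.002, -0.11], [-0.015, -0.026, -0.002, -0.132], [-0.018, -0.03, -0.002, -0.155], [-0.022, -0.033, -0.002, -0.177]]])

```text
time: 20.4
eef_pos: [0.5811, -0.1395, 0.0613]
tool_rot: [[0.001, 0.978, 0.207], [-0.0, 0.207, -0.978], [-1.0, 0.001, 0.0]]
force: [1.2, 0.6, -0.6]
gripper_width: -0.0
```

```bash
python3 - <<'E'
from look import *
look('10')
print([[float(v) for v in x] for x in plan(ref(),[(282-d,.0175,.032,.061) for d in range(4,36,4)])])
E
```

```text
20.4 [ 1.23  0.64 -0.62] [ 0.5811 -0.1395  0.0613 11.9491] [-0.37  0.47 -0.2   0.9   0.    0.99]
150 11 157.3 0.042 [0.043  0.0593]
160 72 164.0 0.041 [0.0425 0.0592]
270 17 278.3 0.044 [0.0425 0.0655]
280 29 283.6 0.044 [0.0444 0.059 ]
mod120 42.573281729321714 ztop [0.05902036 0.05984405]
[[-0.004, -0.002, -0.001, -0.021], [-0.008, -0.005, -0.001, -0.043], [-0.013, -0.008, -0.001, -0.066], [-0.017, -0.01, -0.001, -0.088], [-0.022, -0.012, -0.001, -0.11], [-0.027, -0.014, -0.001, -0.132], [-0.032, -0.015, -0.001, -0.155], [-0.037, -0.016, -0.001, -0.177]]
```

>>> arm_command(rows=[[[-0.004, -0.002, -0.001, -0.021], [-0.008, -0.005, -0.001, -0.043], [-0.013, -0.008, -0.001, -0.066], [-0.017, -0.01, -0.001, -0.088], [-0.022, -0.012, -0.001, -0.11]]])

```text
time: 21.08
eef_pos: [0.5702, -0.1456, 0.0608]
tool_rot: [[0.002, 0.991, -0.136], [-0.001, -0.136, -0.991], [-1.0, 0.002, 0.0]]
force: [0.6, -0.1, -0.9]
gripper_width: 0.001
```

```bash
python3 - <<'E'
from look import *
look('11')
print([[float(v) for v in x] for x in plan(ref(),[(262-d,.0175,.032,.061) for d in range(3,37,3)])])
E
```

```text
21.075 [ 0.57 -0.12 -0.94] [ 0.5702 -0.1456  0.0608 -7.7924] [-0.39  0.46 -0.22  0.89  0.    1.32]
130 9 138.3 0.041 [0.0513 0.0587]
140 67 144.2 0.043 [0.0413 0.0587]
250 5 256.9 0.045 [0.0556 0.0886]
260 36 263.6 0.045 [0.042  0.0588]
mod120 23.010435918126927 ztop [0.05852765 0.06000513]
[[-0.003, -0.001, 0.0, -0.017], [-0.007, -0.002, 0.0, -0.034], [-0.011, -0.003, 0.0, -0.05], [-0.015, -0.004, 0.0, -0.067], [-0.018, -0.004, 0.0, -0.084], [-0.022, -0.005, 0.0, -0.1], [-0.026, -0.005, 0.0, -0.117], [-0.03, -0.005, 0.0, -0.134], [-0.034, -0.004, 0.0, -0.15], [-0.037, -0.004, 0.0, -0.167], [-0.041, -0.003, 0.0, -0.184], [-0.045, -0.002, 0.0, -0.2]]
```

>>> arm_command(rows=[[[-0.003, -0.001, 0, -0.017], [-0.007, -0.002, 0, -0.034], [-0.011, -0.003, 0, -0.05], [-0.015, -0.004, 0, -0.067]]])

```text
time: 21.62
eef_pos: [0.5626, -0.1475, 0.0607]
tool_rot: [[0.001, 0.941, -0.338], [-0.001, -0.338, -0.941], [-1.0, 0.001, 0.0]]
force: [0.1, 0.4, -0.8]
gripper_width: 0.001
```

```bash
python3 - <<'E'
from look import *
look('12')
print([[float(v) for v in x] for x in plan(ref(),[(250-d,.0175,.032,.061) for d in range(3,25,3)])])
E
```

```text
21.625 [ 0.13  0.37 -0.82] [  0.5626  -0.1475   0.0607 -19.7717] [-0.39  0.45 -0.24  0.88 -0.    1.52]
0 10 6.7 0.041 [0.0427 0.0475]
120 4 129.1 0.038 [0.0408 0.0474]
130 23 133.6 0.04 [0.0413 0.0529]
240 10 248.9 0.043 [0.0421 0.0583]
250 28 253.3 0.045 [0.0431 0.0603]
mod120 11.68790662965265 ztop [0.05797204 0.06001442]
[[-0.003, -0.001, 0.001, -0.017], [-0.007, -0.001, 0.001, -0.034], [-0.011, -0.001, 0.001, -0.051], [-0.015, -0.001, 0.001, -0.067], [-0.019, -0.001, 0.001, -0.084], [-0.022, -0.0, 0.001, -0.101], [-0.026, 0.0, 0.001, -0.117], [-0.03, 0.001, 0.001, -0.134]]
```

>>> arm_command(rows=[[[-0.003, -0.001, 0, -0.017], [-0.007, -0.001, 0, -0.034], [-0.011, -0.001, 0, -0.051]]])

```text
time: 22.05
eef_pos: [0.5571, -0.148, 0.0607]
tool_rot: [[0.001, 0.875, -0.484], [-0.001, -0.484, -0.875], [-1.0, 0.001, 0.0]]
force: [0.6, -1.2, -0.5]
gripper_width: 0.003
```

```bash
python3 - <<'E'
from look import *
look('13')
print([[float(v) for v in x] for x in plan(ref(),[(241-d,.0175,.032,.061) for d in range(3,19,3)])])
E
```

```text
22.05 [ 0.64 -1.22 -0.55] [  0.5571  -0.148    0.0607 -28.9234] [-0.4   0.44 -0.25  0.88 -0.    1.68]
0 9 0.6 0.042 [0.0419 0.0488]
120 14 124.2 0.037 [0.041 0.047]
230 3 239.6 0.041 [0.0416 0.0575]
240 28 244.6 0.044 [0.044  0.0583]
350 22 358.2 0.042 [0.0423 0.0525]
mod120 1.9926214962392195 ztop [0.05552943 0.05817915]
[[-0.004, -0.0, 0.001, -0.017], [-0.007, 0.0, 0.001, -0.033], [-0.011, 0.001, 0.001, -0.05], [-0.015, 0.001, 0.001, -0.067], [-0.019, 0.002, 0.001, -0.083], [-0.022, 0.003, 0.001, -0.1]]
```

>>> arm_command(rows=[[[-0.004, 0, 0, -0.017], [-0.007, 0, 0, -0.033], [-0.011, 0.001, 0, -0.05]]])

```text
time: 22.48
eef_pos: [0.5516, -0.1476, 0.0606]
tool_rot: [[0.001, 0.789, -0.614], [-0.001, -0.614, -0.789], [-1.0, 0.001, 0.0]]
force: [0.8, -1.7, -0.3]
gripper_width: -0.0
```

```bash
python3 - <<'E'
from look import *
look('14')
print([[float(v) for v in x] for x in plan(ref(),[(232,.0175,.032,.0605),(229,.0175,.032,.0605),(226,.0175,.032,.0605),(232,.025,.033,.0605),(352,.027,.034,.175),(352,.027,.034,.060)])])
E
```

```text
22.475 [ 0.81 -1.65 -0.28] [  0.5516  -0.1476   0.0606 -37.9034] [-0.4   0.43 -0.27  0.87 -0.    1.83]
220 3 228.1 0.04 [0.0466 0.0551]
230 34 235.3 0.044 [0.0415 0.0571]
340 13 347.7 0.039 [0.0424 0.053 ]
350 53 352.7 0.043 [0.0403 0.0578]
mod120 112.79484130829309 ztop [0.05678934 0.05779497]
[[-0.0, -0.0, -0.0, 0.0], [-0.004, 0.001, -0.0, -0.017], [-0.008, 0.001, -0.0, -0.033], [0.01, -0.011, -0.0, 0.0], [0.086, 0.116, 0.229, 0.667], [0.086, 0.116, -0.001, 0.667]]
```

View pics/s14c.png

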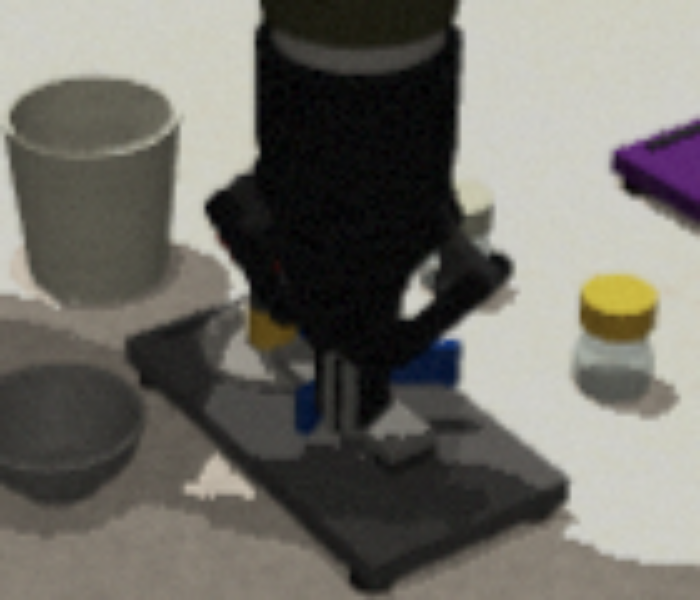

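Still turning (wings now at about 113° mod 120). The range of starting angles leaves at most ~27° more, so I'll do a fourth, short stroke.

>>> arm_command(rows=[[[0.01, -0.011, 0, 0], [0.01, -0.011, 0, 0], [0.01, -0.011, 0.08, 0], [0.012, -0.008, 0.17, 0], [0.03, 0.02, 0.22, 0.06], [0.04, 0.04, 0.22, 0.12], [0.055, 0.065, 0.22, 0.24], [0.07, 0.09, 0.22, 0.36], [0.086, 0.116, 0.22, 0.48], [0.086, 0.116, 0.22, 0.6], [0.086, 0.116, 0.22, 0.667], [0.086, 0.116, 0.22, 0.667]]])

```text
time: 24.02
eef_pos: [0.5941, -0.0888, 0.1702]
tool_rot: [[-0.0, 0.663, 0.748], [0.0, 0.748, -0.663], [-1.0, -0.0, -0.001]]
force: [-0.1, -0.2, 0.6]
gripper_width: -0.001
```

```bash
python3 - <<'E'
from look import *
look('15')
print([[float(v) for v in x] for x in plan(ref(),[(353,.027,.034,.0605)])])
E
```

```text
24.025 [-0.1  -0.22  0.56] [ 0.5941 -0.0888  0.1702 48.4372] [-0.28  0.39 -0.03  1.15  0.    0.44]
100 7 106.5 0.04 [0.056  0.0576]
110 42 115.4 0.041 [0.0416 0.0583]
230 56 236.2 0.044 [0.0413 0.0585]
240 6 241.5 0.042 [0.0453 0.0582]
340 38 348.1 0.041 [0.0415 0.0583]
350 48 352.6 0.043 [0.0419 0.058 ]
mod120 113.38265319505359 ztop [0.05781709 0.05858101]
[[-0.0, -0.0, -0.219, 0.19]]
```

>>> arm_command(rows=[[[0, 0, 0, 0.06], [0, 0, 0, 0.12], [0, 0, 0, 0.19], [0, 0, -0.04, 0.19], [0, 0, -0.09, 0.19], [0, 0, -0.13, 0.19], [0, 0, -0.17, 0.19], [0, 0, -0.2, 0.19], [0, 0, -0.219, 0.19], [0, 0, -0.219, 0.19]]])

```text
time: 25.32
eef_pos: [0.5938, -0.0889, 0.0602]
tool_rot: [[-0.001, 0.136, 0.991], [0.0, 0.991, -0.136], [-1.0, 0.0, -0.001]]
force: [0.0, 0.0, -0.0]
gripper_width: -0.002
```

```bash
python3 - <<'E'
from look import *
look('16')
print([[float(v) for v in x] for x in plan(ref(),[(353,.022,.033,.0605),(353,.0175,.032,.0605)]+[(353-d,.0175,.032,.0605) for d in range(3,44,3)])])
E
```

```text
25.325 [ 0.03  0.   -0.05] [ 5.93800e-01 -8.89000e-02  6.02000e-02  8.21796e+01] [-0.28  0.48 -0.19  0.91  0.   -0.15]
0 3 3.0 0.04 [0.0551 0.0571]
100 5 107.7 0.04 [0.057 0.058]
110 43 115.2 0.041 [0.0412 0.0583]
220 3 229.5 0.04 [0.044  0.0573]
230 51 236.1 0.044 [0.0413 0.0585]
240 14 241.3 0.042 [0.0441 0.0568]
340 23 348.3 0.041 [0.0416 0.0565]
350 64 352.6 0.041 [0.0409 0.0578]
mod120 114.25450144919155 ztop [0.05785426 0.05851778]
[[-0.004, -0.009, -0.001, 0.005], [-0.007, -0.018, -0.001, 0.005], [-0.005, -0.022, -0.001, -0.012], [-0.004, -0.025, -0.001, -0.029], [-0.003, -0.029, -0.001, -0.045], [-0.003, -0.033, -0.001, -0.062], [-0.002, -0.037, -0.001, -0.079], [-0.002, -0.04, -0.001, -0.095], [-0.002, -0.044, -0.001, -0.112], [-0.002, -0.048, -0.001, -0.129], [-0.002, -0.052, -0.001, -0.145], [-0.002, -0.056, -0.001, -0.162], [-0.003, -0.059, -0.001, -0.179], [-0.004, -0.063, -0.001, -0.195], [-0.005, -0.067, -0.001, -0.212], [-0.006, -0.07, -0.001, -0.229]]
```

View pics/s16c.png

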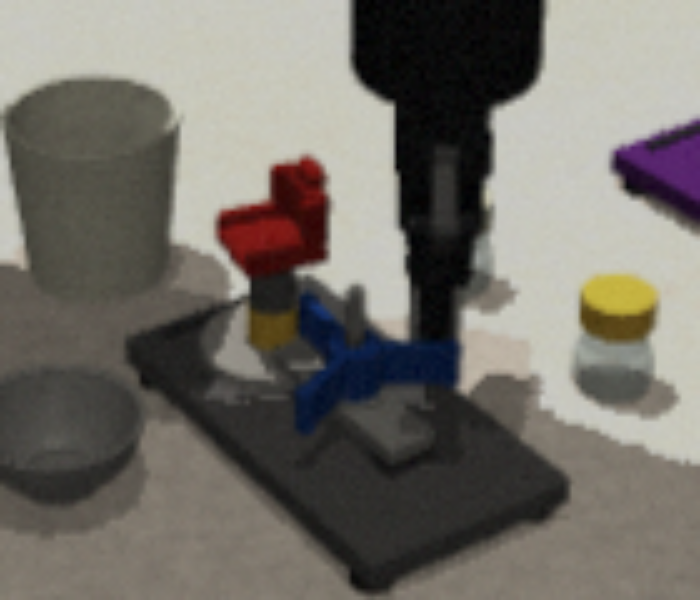

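>>> arm_command(rows=[[[-0.004, -0.009, 0, 0.005], [-0.007, -0.018, 0, 0.005], [-0.005, -0.022, 0, -0.012], [-0.004, -0.025, 0, -0.029], [-0.004, -0.025, 0, -0.029]]])

```text
time: 26.0
eef_pos: [0.5924, -0.101, 0.0613]
tool_rot: [[0.001, 0.224, 0.974], [0.002, 0.974, -0.224], [-1.0, 0.002, 0.001]]
force: [1.0, 3.9, 1.7]
gripper_width: 0.0
```

```bash
python3 - <<'E'
from look import *
look('17')
print([[float(v) for v in x] for x in plan(ref(),[(347-d,.0175,.032,.0605) for d in range(0,24,2)])])
E
```

```text
26.0 [1.02 3.94 1.73] [ 5.92400e-01 -1.01000e-01  6.13000e-02  7.70285e+01] [-0.3   0.48 -0.19  0.91  0.   -0.08]
100 25 107.2 0.042 [0.04   0.0585]
110 12 111.0 0.038 [0.0442 0.0565]
220 18 227.6 0.043 [0.0405 0.0583]
230 48 232.9 0.041 [0.0427 0.059 ]
340 82 344.8 0.042 [0.0409 0.0571]
350 8 352.3 0.041 [0.0556 0.0578]
mod120 107.99957175540095 ztop [0.05768103 0.05845372]
[[-0.001, -0.001, -0.002, -0.0], [0.0, -0.004, -0.002, -0.011], [0.001, -0.006, -0.002, -0.023], [0.001, -0.009, -0.002, -0.034], [0.002, -0.011, -0.002, -0.045], [0.002, -0.014, -0.002, -0.056], [0.002, -0.016, -0.002, -0.067], [0.002, -0.019, -0.002, -0.078], [0.002, -0.022, -0.002, -0.089], [0.002, -0.024, -0.002, -0.1], [0.002, -0.027, -0.002, -0.111], [0.002, -0.029, -0.002, -0.123]]
```

>>> arm_command(rows=[[[0.001, -0.003, 0, -0.011], [0.002, -0.005, 0, -0.023], [0.002, -0.005, 0, -0.023]]])

```text
time: 26.42
eef_pos: [0.5933, -0.1017, 0.0611]
tool_rot: [[0.001, 0.293, 0.956], [0.005, 0.956, -0.293], [-1.0, 0.005, -0.001]]
force: [1.0, 9.8, 2.7]
gripper_width: 0.002
```

```bash
python3 - <<'E'
from look import *
look('18')
E
```

```text
26.425 [1.01 9.82 2.71] [ 5.93300e-01 -1.01700e-01  6.11000e-02  7.29583e+01] [-0.31  0.48 -0.18  0.91  0.   -0.01]
100 29 107.1 0.046 [0.0406 0.0586]
110 10 110.9 0.038 [0.0453 0.0583]
220 27 226.6 0.043 [0.0397 0.0581]
230 48 232.9 0.043 [0.042  0.0576]
330 4 337.9 0.025 [0.0493 0.0579]
340 80 345.0 0.043 [0.0414 0.0578]
350 6 354.6 0.041 [0.056  0.0569]
mod120 107.7919905412236 ztop [0.05774649 0.05860111]
```

Force rose to 9.8 N with no further wing motion, against about 2 N needed to turn the nut. That is the firm stop. Backing off and lifting clear.

>>> arm_command(rows=[[[-0.001, 0.005, 0, 0.01], [0.002, 0.018, 0, 0.02], [0.004, 0.03, 0, 0.02], [0.004, 0.03, 0.05, 0.02], [0.004, 0.03, 0.12, 0.02], [0.004, 0.03, 0.2, 0.02], [0.004, 0.03, 0.3, 0.02], [0.004, 0.03, 0.36, 0.02], [0.004, 0.03, 0.36, 0.02]]])

```text
time: 27.6
eef_pos: [0.5968, -0.0897, 0.244]
tool_rot: [[0.006, 0.235, 0.972], [-0.002, 0.972, -0.235], [-1.0, -0.001, 0.006]]
force: [0.7, -1.0, -0.6]
gripper_width: -0.003
```

```bash
python3 - <<'E'
from look import *
look('19')
E
```

```text
27.6 [ 0.67 -0.97 -0.56] [ 0.5968 -0.0897  0.244  76.4194] [-0.28  0.37  0.11  1.31 -0.   -0.04]
100 22 106.8 0.043 [0.0445 0.0585]
110 14 111.0 0.038 [0.0419 0.0576]
220 23 227.8 0.044 [0.0403 0.0584]
230 43 233.0 0.041 [0.0426 0.0577]
330 5 339.4 0.036 [0.0449 0.052 ]
340 74 345.5 0.043 [0.0412 0.0577]
350 10 351.6 0.039 [0.0477 0.0578]
mod120 108.14957959329745 ztop [0.05783325 0.0585596 ]
```

View pics/s19c.png

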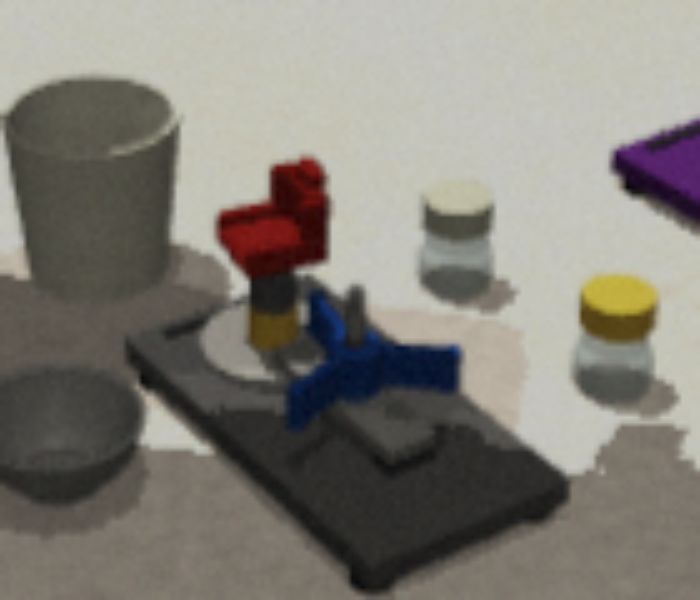

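>>> arm_command(rows=[[[0, -0.1, 0.03, 0], [0, -0.2, 0.05, 0], [0, -0.3, 0.05, 0], [0, -0.4, 0.05, 0], [0, -0.4, 0.05, 0], [0, -0.4, 0.05, 0], [0, -0.4, 0.05, 0]]])

```text
time: 28.52
eef_pos: [0.5951, -0.2876, 0.2653]
tool_rot: [[-0.001, 0.233, 0.972], [0.001, 0.972, -0.233], [-1.0, 0.001, -0.001]]
force: [0.5, -0.2, -0.1]
gripper_width: -0.001
```

```bash
python3 - <<'E'
from look import *
look('20')
c=snap('top','top20.png');P=world(c)
o=S; y=np.array([-.4778,.8785]);x=np.array([.8785,.4778])
d=P[...,:2]-o; X=d@x;Y=d@y
for n in('side','top'):
    c2=dict(np.load('last_%s.npz'%n));Q=world(c2);d=Q[...,:2]-o;X=d@x;Y=d@y
    m=(abs(X)<.009)&(Y<-.02)&(Y>-.038)&(Q[...,2]<.045);print(n,'strap top',np.median(Q[m][:,2]),m.sum())
cv2.imwrite('pics/t20c.png',cv2.resize(c['color'][130:270,265:405],None,fx=4.2,fy=4.2))
H,Sa,V=cv2.split(cv2.cvtColor(c['color'],cv2.COLOR_BGR2HSV))
m=np.zeros(H.shape,bool);m[130:270,265:405]=1
for nm,q in(('red',m&((H<8)|(H>172))&(Sa>150)),('yel',m&(H>20)&(H<35)&(Sa>120))):print(nm,np.nanmean(P[q],0))
E
```

```text
28.525 [ 0.54 -0.21 -0.12] [ 0.5951 -0.2876  0.2653 76.5262] [-0.57  0.49  0.35  1.43  0.   -0.34]
100 27 106.7 0.044 [0.0432 0.0583]
110 15 111.2 0.038 [0.0391 0.0574]
220 26 226.3 0.043 [0.0417 0.0581]
230 50 233.0 0.044 [0.0418 0.0578]
330 4 339.1 0.025 [0.0463 0.0529]
340 76 345.4 0.043 [0.0419 0.0573]
350 8 351.9 0.041 [0.0478 0.0578]
mod120 108.16072272288076 ztop [0.0578508  0.05891342]
side strap top 0.03304911847471749 49
top strap top 0.03290122592203846 47
red [ 0.52823545 -0.05719709  0.08707722]
yel [ 0.67596467 -0.06856369  0.04681779]
```

View pics/t20c.png

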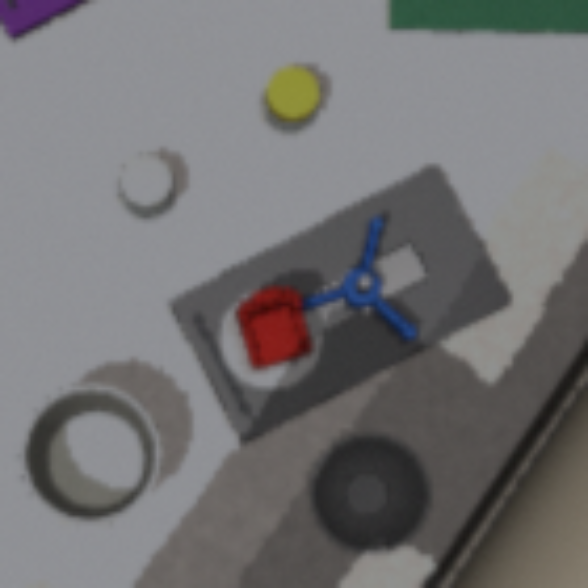

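Strap top is at about 33 mm (34 expected when home) and nut top at about 58.5 mm (home is 58.5). The seat at (272,328) and the bystanders have not moved.

```bash
python3 -c "
from rig import ticket
print(ticket.close_job())"
```

```text
the job is handed in; nothing more can be done
None
```

The blue wing nut is tightened to its stop and the strap is down on the holder's foot. I pushed the wings clockwise with the shut fingers, in three long strokes and one short one. I then lifted the hand well clear and handed the job in at about 28.5 s.

- **Stop reached:** on the last push the force rose to 9.8 N and the wing did not move, against about 2 N while it was turning. The wing angle stayed the same after I let go.
- **Heights:** the nut's top measured about 58.5 mm, which is its home height. The strap's top measured about 33 mm against the expected 34 mm, within the 2 mm camera tolerance.
- **Nothing disturbed:** the seat and yellow jar measured within 0.5 mm of where they started. The white jar, dish and cup look unmoved in the pictures, which I checked by eye only.

No check failed. The force readings have about 1 N of noise, and the turning angle was estimated from the pictures, not read directly.

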